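# Lock the tube block onto the mixer bed with its cam hook

### The job

Set the loose aluminium tube block into the lane of the mixer bed with its bolt towards the cam, and slide it up until it meets the sprung rubber pads, so that the bolt's pin stands in the mouth of the cam hook. Then swing the cam clockwise by its crank's black peg, about half a turn, until the hook has drawn the block against the rubber gasket and the cam has gone snug by feel; stop there without forcing it further. Let go and leave the other things on the bench where they are.

Things in the scene. Friction and masses are not known exactly. Their poses are not given: they have to be found in the camera images.
- base: Grey fixed foot of the cam. Origin on the cam's axis at bench height; z up; +x points along the lane, from the cam to where the block goes. In front of it is the bed: a plate 3 mm thick that carries the block, out to x = 163 mm, with rails, seat wall and pads. The bed may stand up to 2 mm nearer to or farther from the cam than said, differently each time: tightness can only be felt.
- lane (a point): Point of the base: middle of the lane on the plate's top, x = 106 mm. Guide rails each side, 11 mm high with bevelled tops up to 17 mm, from x = 64 to 148 mm, flared beyond to 161 mm; 55 mm apart inside (the block is 50 wide).
- seat (a point): Point of the base: face of the stiff black rubber gasket on the seat wall, nominally x = 46 mm (really within 2 mm of that), 32 mm over the bench. Wall 42 mm high, with a 15 mm wide slot in the middle for the bolt. Before it two soft sprung pads, 33 mm high, stand out 7 mm more (1 N at first touch, 4 N when pushed flush); the gasket then yields 25 N per mm.
- cam (a joint): Angle of the cam (rad), growing clockwise seen from above; range -0.4 to 3.65; starts at -0.3 to 0, hook's mouth facing the lane. Meets the gasket at some 2.1 to 3.1, snug 0.2 later. Push at the peg, square to the crank: free 1 N; against the pads up to 5 N; then, on the gasket, 30 N more per rad. Snug: 10 to 11 N; 13.5 N is too much. It stays where left.
- hook_tip (a point): Tip of the cam's hook, 37.5 mm from the axis and at cam = 0 0.35 rad anticlockwise of base +x. The hook is a flat steel snail, 30 to 40 mm above the bench, at most 40 mm from the axis. It catches the pin from outside: the pin's centre is held within 31 mm of the axis at cam = 0.35 and 4.8 mm less for each further rad.
- peg (a point): Middle of the upright round black peg of the cam's crank, 50 mm from the cam's axis, 80 mm over the bench. The peg is a free-spinning sleeve, 14 mm across, from 58 to 92 mm high; the steel crank arm is under it (50 to 58 mm high). At cam = 0 the peg stands 2.94 rad anticlockwise of base +x, away from the lane; locking swings it clockwise, at last above the bolt. It clears the block.
- block: Loose aluminium tube block, 80 x 50 x 40 mm (x, y, z), 0.36 to 0.56 kg, 8 tube holes in its top (not used). Origin: middle of its underside. From its +x end sticks an 8 x 8 mm steel bolt, 15 to 23 mm above the underside, ending 70 mm from the origin. In the lane its +x points against base +x; its origin is then about 93 mm from the cam's axis at the pads, 86 mm at the wall.
- pin (a point): On the upright steel pin near the end of the bolt: 8 mm across, axis 66 mm along +x from the block's origin, top 38 mm above the block's underside; this point is 30 mm above the underside.
- cup_right: Bystander: white-lidded specimen cup, 60 mm across, 67 tall, stands beyond the block, before the basket. Leave it.
- cup_back: Bystander: blue-lidded specimen cup, 60 mm across, 67 tall, stands behind the lane. Leave it.
- vial: Bystander: strip vial, 39 mm across, 102 tall, stands behind the cam. Leave it.
- marker: Bystander: marker pen, 132 mm long, 13 thick, lies on the robot's side of the cam. Leave it.
- dish: Bystander: petri dish, 62 mm across, 14 high. Leave it.
- tube: Bystander: sample tube, 88 mm long, 16 thick, lying. Leave it.
Things that resemble listed ones, but are neither listed nor needed, are in the scene too. Of the things that look like the base, the middle-sized one is meant.

How it is judged:
By the outcome, as a careful person would: the job done as asked, in the order asked, and still so for the second after the job is handed in, with the robot touching nothing.
It also fails if it takes over 67 s, if anything falls off the work surface, if the arm or the gripper's body presses on something with over 40 N, if the wrist force passes 120 N, or if a joint passes its speed limit or range.

### The arm

A 6-joint arm with a two-finger parallel gripper is mounted at the origin on a cart in front of the work surface, level with it; the furniture and walls round the work are solid. World frame = base frame: x ahead of the robot, y to its left, z up, the work surface at z = 0. Lengths are in m, angles in degrees, forces in N, time in s.
With the tool pointing down it reaches from about 0.4 to 0.825 m from the base axis. Payload 7 kg.
Tool frame: the origin (TCP) lies on the centre line of the jaws, within the pads' length; the fingertips stand 19 mm ahead of it and the grasp point (between the pads) is the TCP (r.tip_extent is the distance from the TCP to the fingertips, in m); z points along the fingers, y is the line along which they close (so a half turn about z gives the same grasp; the last joint's range is limited). The gripper opens to 88 mm and grips with 3 to 60 N. Pads are 19 mm wide; open, the fingers measure 130 mm over their backs; the gripper's body (78 mm by 193 mm) begins 47 mm behind the grasp point.
Start: joints at [-52.592, 20.546, 0.682, 0, -70.136, -16.507], TCP at [0.241, -0.631, 0.246] pointing down, gripper open.
Joint ranges: [-176.03, 176.03], [-82.01, 121.73], [-58.28, 71.71], [-173.87, 95.51], [-174.79, -0.11], [-173.66, 173.66]. Speed limits (degrees/s): [136.94, 136.94, 172.46, 180, 180, 180].

### API

Orientations are given as [roll, pitch, yaw] about the fixed x, y, z axes, in that order (R = Rz(yaw) Ry(pitch) Rx(roll)).
In Python, from plant import r gives the robot as it stands. The module is installed in compiled form; this text tells all that it offers.
- The arm moves only by the tool jog_arm, never from a script. Its argument "deltas" is a list that holds one entry, the list of rows, each a list of 5 numbers: the opening, from -1 (shut) to 1 (fully open), then the shift along the world's x, y, z in cm, then the turn about the world's z in rad. In form: [[[claw, dx, dy, dz, turn], ...]]. A call has 1 to 8 rows; each row shifts and turns the commanded pose from where the row before left it; what a row does not reach is not made up. A row lasts 1/8 s, in which the tool goes at most 62.5 mm and 10.7 degrees, less where a joint would pass 70% of its speed; a pose out of reach is approached as far as the arm can. A call with a gripper value outside its range is refused whole. The fingers move at their own pace and stop on an object; "force" is the grip in N (left out, the last holds). Time passes only in rows, so rows that do not move let the fingers close. It gives the time, the measured TCP pose, the force, the opening and the grip force at its end, in the units of the state.
- r.get_state(): the state, without advancing time (a new reading comes with each control period).
- r.capture(name): name is "side" or "top" or "wrist"; returns the picture (384x512x3 uint8, blue, green, red); there is no depth.
- r.camera_info(name): a dict with "fx", "fy", "cx", "cy" (pixels), "view" (4x4, takes a point from world to camera coordinates). Camera axes: x right, y up, looking along -z (the intrinsics and any distortion apply to the point x, -y, -z); pixel columns grow to the right and rows downward; lengths in m; the calibration is good to about 2 mm. The wrist camera is an equidistant fisheye: a pixel r from the principal point sees the ray r / f radians off the axis. A picture is of the moment at which its call begins: read the wrist's pose just before it. camera_info takes no time and is no camera call; for the wrist camera it gives the pose at the moment of the call.
- r.close_job(): hands the job in; it is judged then, once.
The state is a dict: "time_s": time; "joints": joint angles; "qd": joint speeds; "joint_torque": joint torques, N m; "tcp_pos": TCP position; "eef_rot": TCP orientation; "contact_force": force on the tool from outside, world axes, zero at the start; "moment": the same for the moment, N m; "gripper_width": finger opening in m; "gripper_force": force on a finger pad.
Only numpy, scipy, OpenCV 4.12 (cv2) and the standard library are available. Lean on these libraries where they do the work, as an engineer would, in place of code of your own. Each camera call takes 0.05 s, during which the arm holds its last target. There are 200 camera calls.

## Working session

There is one attempt and no reset: what is moved stays moved. The work goes in short steps, Python scripts to look and compute and a tool call to move; the robot and the scene stay as the last step left them, time stands still between calls to the robot, and variables do not carry over. Pictures are saved under pics/ and viewed, at most 10 in all, crops included, and the job is handed in when it is done.

Besides the shell and the picture viewer there is one more tool, called after "Call:" in YAML: its name, and indented under it one key for each argument. jog_arm: Moves the arm, as the interface text tells. Its arguments: {"type":"object","properties":{"deltas":{"type":"array"},"force":{"type":"number"}},"required":["deltas"]}

```bash
mkdir -p pics
python3 - <<'E'
from plant import r
import cv2,json,numpy as np
for n in("top","side"):
    im=r.capture(n); cv2.imwrite(f"pics/{n}0.png",cv2.resize(im,(800,600),interpolation=cv2.INTER_CUBIC)); cv2.imwrite(f"{n}_raw.png",im)
    c=r.camera_info(n); print(n,{k:(np.round(v,4).tolist() if k=='view' else v) for k,v in c.items()})
print(r.get_state())
E
```

```text
top {'fx': 384.6599091993527, 'fy': 384.6599091993527, 'cx': 245.44465273028567, 'cy': 187.1674561969712, 'view': [[-0.0208, -0.9998, -0.0038, -0.0356], [0.9765, -0.0211, 0.2146, -0.5208], [-0.2146, 0.0007, 0.9767, -0.9591], [0.0, 0.0, 0.0, 1.0]]}
side {'fx': 392.74235882513415, 'fy': 392.74235882513415, 'cx': 262.3753373314452, 'cy': 193.20711681092604, 'view': [[-0.9719, -0.2354, 0.0052, 0.4771], [0.1133, -0.4482, 0.8867, -0.1582], [-0.2064, 0.8624, 0.4622, -1.0768], [0.0, 0.0, 0.0, 1.0]]}
{'time_s': 0.1, 'joints': array([-5.25915208e+01,  2.05896500e+01,  6.36821077e-01, -1.94371779e-02,
       -7.01363487e+01, -1.65060147e+01]), 'qd': array([ 7.37823270e-02, -1.19488412e-01,  1.70584278e-01,  7.55975667e-02,
        6.81566428e-02,  1.25173278e-04]), 'joint_torque': array([-4.57777533e-04, -5.84163988e+01,  2.93755835e+01,  7.01553404e+00,
        1.02337101e-02, -6.09327731e-05]), 'tcp_pos': array([ 0.24064017, -0.63018277,  0.24466811]), 'eef_rot': array([ 1.79909305e+02, -7.81957678e-03, -1.59104148e+02]), 'contact_force': array([ 0.23292633, -0.23929181,  0.55519348]), 'moment': array([ 0.01250811, -0.01978055, -0.06079367]), 'gripper_force': 0.0, 'gripper_width': 0.08756625257082207}
```

View pics/top0.png

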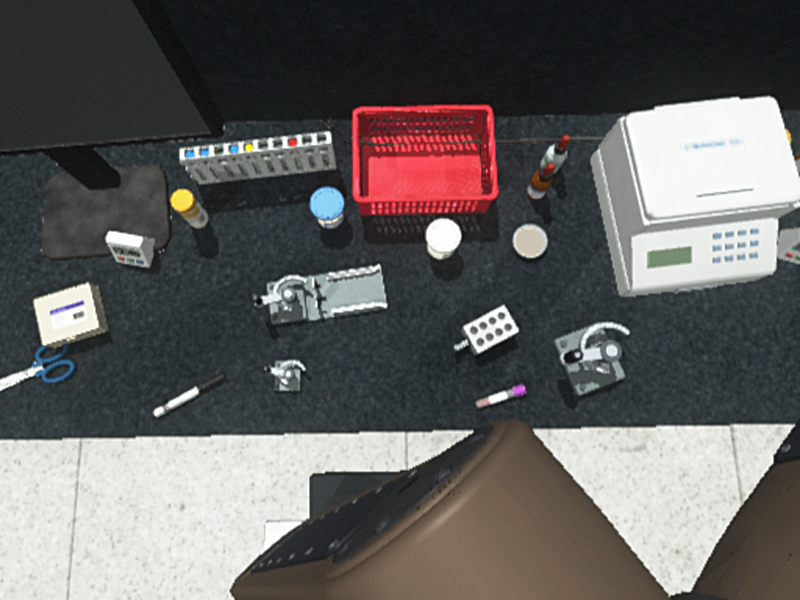

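View pics/side0.png

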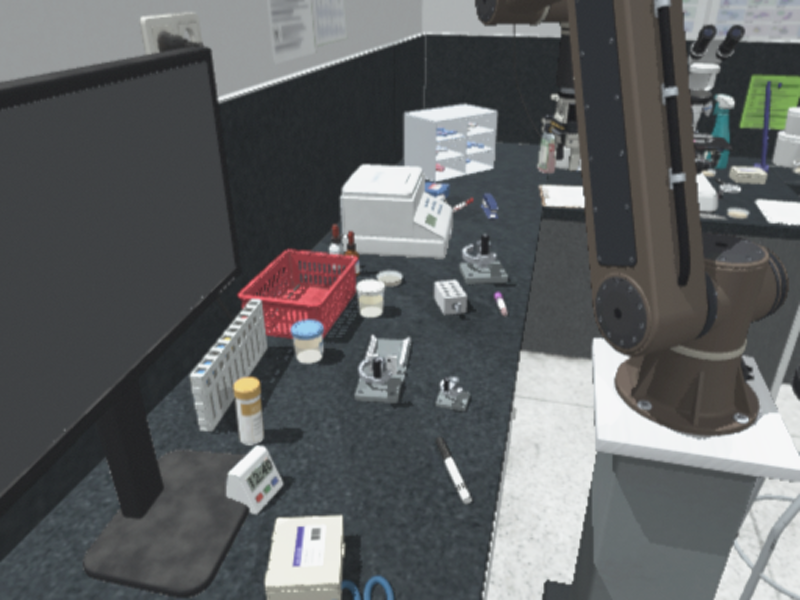

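Top view: there are three base-like things: a large one at (593,355), a small one at (287,376) and a middle one with the bed at (290,295). The middle one is meant, as it alone has the lane. The block is at (490,330) with its bolt at (460,347). I'll confirm in one enlarged crop.

```bash
cat > h.py <<'E'
import numpy as np, cv2
def ray(c,u,v):
    V=np.array(c['view']); d=np.array([(u-c['cx'])/c['fx'],-(v-c['cy'])/c['fy'],-1.])
    return -V[:3,:3].T@V[:3,3], V[:3,:3].T@d
def pt(c,u,v,z):
    o,d=ray(c,u,v); return o+d*(z-o[2])/d[2]
def proj(c,p):
    V=np.array(c['view']); q=V[:3,:3]@np.array(p)+V[:3,3]
    return np.array([c['cx']+c['fx']*q[0]/-q[2], c['cy']-c['fy']*q[1]/-q[2]])
def crop(im,x0,y0,w,h,s,step=10):
    o=cv2.resize(im[y0:y0+h,x0:x0+w],None,fx=s,fy=s,interpolation=cv2.INTER_CUBIC)
    for x in range(x0-x0%-step,x0+w,step):
        cv2.line(o,((x-x0)*s,0),((x-x0)*s,6),(0,255,255),1); cv2.putText(o,str(x),((x-x0)*s,16),0,.35,(0,255,255),1)
    for y in range(y0-y0%-step,y0+h,step):
        cv2.line(o,(0,(y-y0)*s),(6,(y-y0)*s),(0,255,255),1); cv2.putText(o,str(y),(8,(y-y0)*s+4),0,.35,(0,255,255),1)
    return o
E
python3 - <<'E'
import cv2,numpy as np
from h import *
im=cv2.imread("top_raw.png")
a=crop(im,155,160,100,52,8); b=crop(im,283,188,60,37,8)
o=np.zeros((a.shape[0]+2,800,3),np.uint8);
out=np.vstack([a,np.hstack([b[:184],np.zeros((184,800-480,3),np.uint8)])])
b=crop(im,285,192,55,36,8)[:,:]
pad=np.zeros((184,800,3),np.uint8); bb=cv2.resize(b,None,fx=.63,fy=.63); pad=np.zeros((bb.shape[0],800,3),np.uint8); pad[:,:bb.shape[1]]=bb
cv2.imwrite("pics/crop1.png",np.vstack([a,pad]))
print(np.vstack([a,pad]).shape)
E
```

```text
(597, 800, 3)
```

View pics/crop1.png

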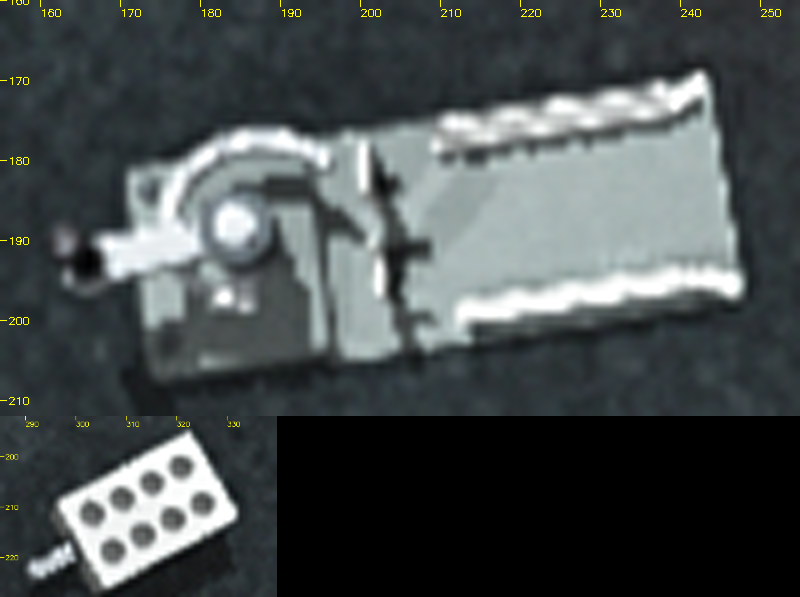

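Crop: the middle base has its cam axis near raw (184,188), the peg at (165,193), the hook tip at (195,180), and its bed reaching to (246,195). The block's holes centre near (314,210), with the bolt to its lower left at (292,222).

Run:
```python
from plant import r
import numpy as np
from h import *
c=r.camera_info("top")
A=lambda x,y:(155+(x+.5)/8-.5,160+(y+.5)/8-.5)
B=lambda x,y:(285+(x+.5)/5.04-.5,192+(y-416+.5)/5.04-.5)
P=lambda q,z:pt(c,*q,z)
ax=P(A(236,224),.06); peg=P(A(85,262),.092)
print("axis z?",ax,"peg",peg,np.linalg.norm((ax-peg)[:2]))
H=[(92,513),(122,497),(151,483),(181,466),(113,551),(142,535),(173,521),(202,503)]
W=np.array([P(B(*h),.04) for h in H]); print("block top c",W.mean(0))
d=W[:4].mean(0)*0+ (W[0]-W[3])+(W[4]-W[7]); print("block +x ang",np.degrees(np.arctan2(d[1],d[0])), np.linalg.norm(d)/2, np.linalg.norm(W[0]-W[4]))
b=P(B(36,570),.03); print("pin-ish",b, np.linalg.norm((b-W.mean(0))[:2]),np.degrees(np.arctan2(*(b-W.mean(0))[1::-1])))
for n,q,z in [("railU0",A(440,120),.017),("railU1",A(660,90),.017),("railL0",A(460,310),.017),("railL1",A(660,275),.017),("endU",A(706,72),.017),("endL",A(742,293),.003),("foot1",A(127,170),.003),("foot2",A(160,378),.003)]:
    print(n,P(q,z))
```

```text
axis z? [0.52161201 0.11490849 0.06      ] peg [0.50318103 0.1575009  0.092     ] 0.04640920498082969
block top c [ 0.45788699 -0.2262245   0.04      ]
block +x ang 116.65664414594691 0.05393107421942312 0.022580552562505275
pin-ish [ 0.42798573 -0.16761702  0.03      ] 0.06579454868676626 117.03045821167744
railU0 [0.56646968 0.05183598 0.017     ]
railU1 [ 0.57553114 -0.02439406  0.017     ]
railL0 [0.49947162 0.04506394 0.017     ]
railL1 [ 0.51017593 -0.02334137  0.017     ]
endU [ 0.58163508 -0.04045054  0.017     ]
endL [ 0.50603882 -0.05130257  0.003     ]
foot1 [0.55442182 0.16253538 0.003     ]
foot2 [0.4805574  0.14961953 0.003     ]
```

Call:
jog_arm:
  deltas:
    - [[1,2.7,5,0,0.18],[1,2.7,5,0,0.18],[1,2.7,5,0,0.18],[1,2.7,5,0,0.18],[1,2.7,5,0,0.18],[1,2.7,5,0,0.18],[1,2.7,5,0,0.18],[1,2.7,5,0,0.18]]
  force: 25

```text
time_s: 1.1
tcp_pos: [0.4572, -0.2288, 0.2455]
eef_rot: [-180.0, 0.0, -76.2]
contact_force: [1.5, -1.0, 0.0]
gripper_width: 0.0877
gripper_force: 0.0
```

Call:
jog_arm:
  deltas:
    - [[1,0,0,0,0.18],[1,0,0,0,0.05],[1,0,0,0,0]]

```text
time_s: 1.48
tcp_pos: [0.4567, -0.2303, 0.2453]
eef_rot: [180.0, 0.0, -63.4]
contact_force: [-0.1, -0.0, -0.4]
gripper_width: 0.0881
gripper_force: 0.0
```

Run:
```python
from plant import r
import cv2,pickle
c=r.camera_info("wrist"); im=r.capture("wrist"); cv2.imwrite("pics/w1.png",im); pickle.dump(c,open("w1.pkl","wb"))
print(c); s=r.get_state(); print(s['tcp_pos'],s['eef_rot'],s['joints'])
```

```text
{'fx': 297.3186396354542, 'fy': 297.3186396354542, 'cx': 260.5738145514837, 'cy': 187.36483389048303, 'view': array([[-8.94445810e-01, -4.47176251e-01,  3.04930203e-04,
         3.05189781e-01],
       [ 4.31371163e-01, -8.63011625e-01, -2.62925567e-01,
        -3.62970646e-01],
       [ 1.17837228e-01, -2.35041134e-01,  9.64816072e-01,
        -4.97926050e-01],
       [ 0.00000000e+00,  0.00000000e+00,  0.00000000e+00,
         1.00000000e+00]])}
[ 0.45662773 -0.23047509  0.24536582] [ 1.79983751e+02  1.75601744e-02 -6.34857447e+01] [-4.76355621e+00  5.06506300e+00 -1.96211776e+01 -7.23142675e-03
 -6.53367639e+01  3.12808329e+01]
```

View pics/w1.png

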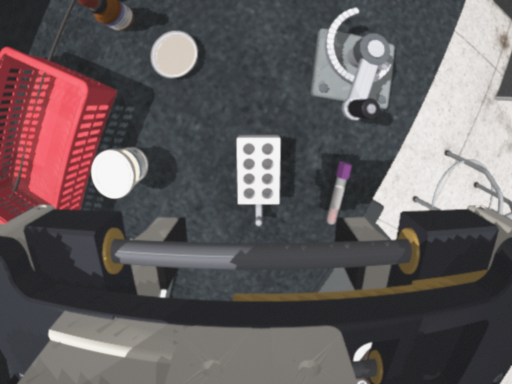

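Wrist view: the block's top spans (238,136) to (280,205), with the bolt and pin at (259,222); the cup is at left (118,172).

```bash
cat >> h.py <<'E'
def wpt(c,u,v,z):
    k=np.array([(u-c['cx'])/c['fx'],(v-c['cy'])/c['fy']]); th=np.linalg.norm(k)
    d=np.array([*(k/th*np.sin(th)),np.cos(th)]); d=d*[1,-1,-1]
    V=np.array(c['view']); o=-V[:3,:3].T@V[:3,3]; d=V[:3,:3].T@d
    return o+d*(z-o[2])/d[2]
def wproj(c,p):
    V=np.array(c['view']); q=(V[:3,:3]@np.array(p)+V[:3,3])*[1,-1,-1]
    a=np.hypot(q[0],q[1]); th=np.arctan2(a,q[2]); return np.array([c['cx']+c['fx']*th*q[0]/a,c['cy']+c['fy']*th*q[1]/a])
E
python3 - <<'E'
import pickle,cv2,numpy as np
from h import *
c=pickle.load(open("w1.pkl","rb")); im=cv2.imread("pics/w1.png")
g=cv2.cvtColor(im,6); m=np.zeros_like(g); m[125:212,228:290]=(g[125:212,228:290]>170)
n,l,s,_=cv2.connectedComponentsWithStats(m); i=1+s[1:,4].argmax(); print(s[i])
ct=max(cv2.findContours((l==i).astype(np.uint8),0,1)[0],key=cv2.contourArea)
q=cv2.boxPoints(cv2.minAreaRect(ct)); print(q.round(1))
W=np.array([wpt(c,*p,.04) for p in q]); print(W,W.mean(0)); 
for k in range(4): d=W[(k+1)%4]-W[k]; print(np.linalg.norm(d),np.degrees(np.arctan2(d[1],d[0])))
p=wpt(c,259,221,.038); print("pin",p, np.linalg.norm((p-W.mean(0))[:2]),np.degrees(np.arctan2(*(p-W.mean(0))[1::-1])))
E
```

```text
[ 237  137   43   75 2222]
[[237. 137.]
 [279. 137.]
 [279. 211.]
 [237. 211.]]
[[ 0.49773825 -0.25180467  0.04      ]
 [ 0.45407146 -0.27358052  0.04      ]
 [ 0.41226915 -0.19292915  0.04      ]
 [ 0.45860772 -0.16974034  0.04      ]] [ 0.45567165 -0.22201367  0.04      ]
0.04879524150166812 -153.49537958581865
0.09084094239160997 117.39810111690525
0.05181683346734797 26.584365205167494
0.09091618475398187 -64.50691597537379
pin [ 0.42808619 -0.16934301  0.038     ] 0.05945718110685105 117.64261088154419
```

Call:
jog_arm:
  deltas:
    - [[1,1.3,4.5,0,-0.06],[1,1.3,4.5,0,-0.06],[1,1.3,4.5,0,-0.06],[1,1.3,4.5,0,-0.06],[1,1.3,4.5,0,-0.06],[1,1.3,4.5,0,-0.02],[1,0,0,0,0],[1,0,0,0,0]]

```text
time_s: 2.52
tcp_pos: [0.5345, 0.0391, 0.2453]
eef_rot: [180.0, -0.0, -81.8]
contact_force: [0.4, -0.1, -0.8]
gripper_width: 0.0875
gripper_force: 0.0
```

Run:
```python
from plant import r
import cv2,pickle
from h import *
s=r.get_state(); c=r.camera_info("wrist"); im=r.capture("wrist"); cv2.imwrite("w2_raw.png",im); pickle.dump(c,open("w2.pkl","wb"))
print(s['tcp_pos'],s['eef_rot']); 
ps=[wproj(c,p) for p in [(.5216,.1149,.06),(.5032,.1575,.092),(.58,-.04,.01),(.506,-.051,.003)]]; print(np.round(ps))
u,v=np.mean(ps,0); x0=int(np.clip(u-66,0,380)); y0=int(np.clip(v-50,0,284)); print(x0,y0)
cv2.imwrite("pics/w2.png",crop(im,x0,y0,132,100,6))
```

```text
[0.53451665 0.0391414  0.24525878] [ 1.79956040e+02 -1.08771526e-02 -8.17757530e+01]
[[262. 235.]
 [273. 281.]
 [233.  98.]
 [293.  98.]]
199 127
```

View pics/w2.png

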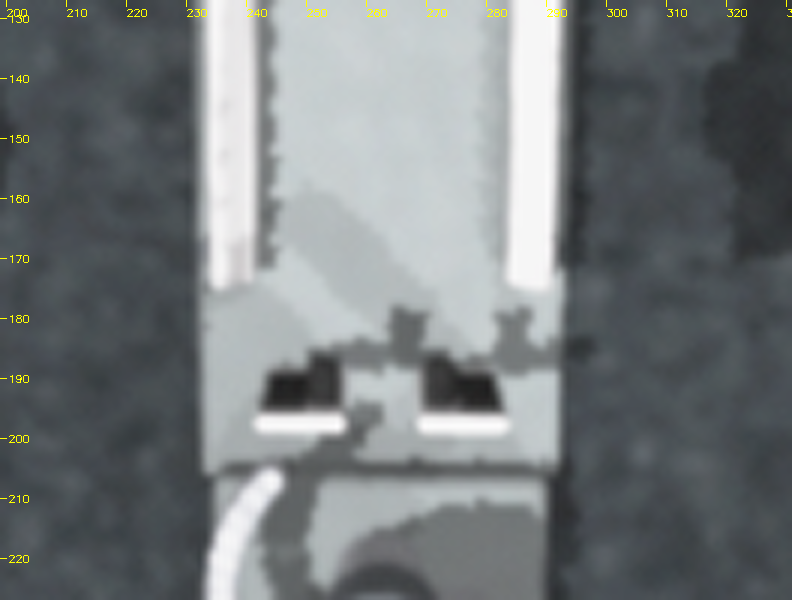

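Close view: the lane runs vertically, with rails at crop x=203..258 and 508..563, and wall halves at (254..346) and (417..508) on row 424. The slot is in the middle at about 382, and the hook tip is at (272,480) with its mouth open to the lane.

Run:
```python
import pickle
from h import *
c=pickle.load(open("w2.pkl","rb")); im=cv2.imread("w2_raw.png"); g=cv2.cvtColor(im,6).astype(int)
L=[];R=[]
for v in range(112,170,4):
    a=[u for u in range(225,248) if g[v,u]>222]; b=[u for u in range(275,300) if g[v,u]>222]
    if len(a)>3 and len(b)>3:
        l=wpt(c,(a[0]+a[-1])/2,v,.015); q=wpt(c,(b[0]+b[-1])/2,v,.015); L.append(l);R.append(q)
M=(np.array(L)+R)/2; w=np.linalg.norm(np.array(L)-R,axis=1); print(w.round(4)); 
f=np.polyfit(M[:,1],M[:,0],1); print("mid fit x=",f,"ang",np.degrees(np.arctan2(-1,-f[0])))
for A in (L,R): A=np.array(A); k=np.polyfit(A[:,1],A[:,0],1); print(np.degrees(np.arctan2(-1,-k[0])))
K=lambda x,y:(199+(x+.5)/6-.5,127+(y+.5)/6-.5)
wl,wr=wpt(c,*K(300,424),.042),wpt(c,*K(462,424),.042); print("wall",wl,wr,(wl+wr)/2, np.polyval(f,((wl+wr)/2)[1]),np.degrees(np.arctan2(*(wr-wl)[1::-1])))
e=wpt(c,*K(236,285),.017),wpt(c,*K(530,287),.017); print("rail start",e,sum(e)/2)
ht=wpt(c,*K(270,475),.040); print("hooktip",ht)
```

```text
[0.0629 0.063  0.0631 0.0632 0.0639 0.0641 0.0629 0.0631 0.0632 0.0627
 0.0629 0.063  0.0632 0.0634]
mid fit x= [-0.13322818  0.53769859] ang -82.41127642530273
-82.37128615737922
-82.4525537360289
wall [0.54361609 0.07548563 0.042     ] [0.5113505  0.07084489 0.042     ] [0.5274833  0.07316526 0.042     ] 0.5279509168577381 -171.8153149962458
rail start (array([0.56104245, 0.05470923, 0.017     ]), array([0.49935061, 0.04625171, 0.017     ])) [0.53019653 0.05048047 0.017     ]
hooktip [0.54825332 0.08779999 0.04      ]
```

Call:
jog_arm:
  deltas:
    - [[1,-1.3,-4.45,0,0.06],[1,-1.3,-4.45,0,0.06],[1,-1.3,-4.45,-1,0.06],[1,-1.3,-4.45,-1,0.06],[1,-1.3,-4.45,-2,0.06],[1,-1.15,-4.35,-2,0.023],[1,0,0,-2,0],[1,0,0,-2,0]]

```text
time_s: 3.58
tcp_pos: [0.4571, -0.2284, 0.1451]
eef_rot: [-180.0, -0.0, -63.5]
contact_force: [-0.9, -0.5, 0.5]
gripper_width: 0.0878
gripper_force: 0.0
```

Call:
jog_arm:
  deltas:
    - [[1,0,0,-1,0],[1,0,0,0,0],[1,0,0,0,0]]

```text
time_s: 3.95
tcp_pos: [0.4587, -0.2268, 0.1364]
eef_rot: [-180.0, -0.0, -63.2]
contact_force: [-0.5, -0.3, 0.8]
gripper_width: 0.0877
gripper_force: 0.0
```

Call:
jog_arm:
  deltas:
    - [[1,0,0,-2.5,0],[1,0,0,-2.5,0],[1,0,0,-2.5,0],[1,0,0,-1.5,0],[1,0,0,-0.7,0],[1,0,0,0,0],[1,0,0,0,0]]

```text
time_s: 4.82
tcp_pos: [0.4589, -0.2266, 0.0393]
eef_rot: [-179.9, -0.0, -63.2]
contact_force: [0.2, -0.4, -1.0]
gripper_width: 0.0875
gripper_force: 0.0
```

Call:
jog_arm:
  deltas:
    - [[-1,0,0,0,0],[-1,0,0,0,0],[-1,0,0,0,0],[-1,0,0,0,0],[-1,0,0,0,0],[-1,0,0,0,0]]
  force: 25

```text
time_s: 5.58
tcp_pos: [0.4582, -0.2266, 0.0386]
eef_rot: [180.0, 0.0, -63.2]
contact_force: [-0.5, -0.3, 1.0]
gripper_width: 0.0495
gripper_force: 25.0
```

Call:
jog_arm:
  deltas:
    - [[-1,0,0,2,0],[-1,0,0,3,0],[-1,0,0,3,0],[-1,1.6,4.4,0,-0.07],[-1,1.6,4.4,0,-0.07],[-1,1.6,4.4,0,-0.07],[-1,1.6,4.4,0,-0.07],[-1,1.6,4.55,0,-0.055]]

```text
time_s: 6.58
tcp_pos: [0.5378, -0.0037, 0.1178]
eef_rot: [179.9, 0.0, -82.6]
contact_force: [0.9, -0.4, -5.3]
gripper_width: 0.0498
gripper_force: 25.0
```

Call:
jog_arm:
  deltas:
    - [[-1,0,0,0,0],[-1,0,0,0,0],[-1,0,0,0,0]]

```text
time_s: 6.95
tcp_pos: [0.5375, -0.0058, 0.1181]
eef_rot: [179.9, -0.0, -82.5]
contact_force: [-0.8, -1.1, -4.4]
gripper_width: 0.0497
gripper_force: 25.0
```

Run:
```python
from plant import r
import cv2,pickle
from h import *
s=r.get_state(); c=r.camera_info("wrist"); im=r.capture("wrist"); cv2.imwrite("w3_raw.png",im); pickle.dump(c,open("w3.pkl","wb"))
print(s['tcp_pos'],s['eef_rot'],s['contact_force'],wproj(c,(.5216,.1145,.05)))
cv2.imwrite("pics/w3.png",crop(im,180,80,160,130,5,20)[:600])
```

```text
[ 0.53751174 -0.00583559  0.11812208] [ 1.79931341e+02 -2.25139046e-03 -8.24807424e+01] [-0.82535313 -1.1320688  -4.44331453] [260.47828155 330.47391463]
```

View pics/w3.png

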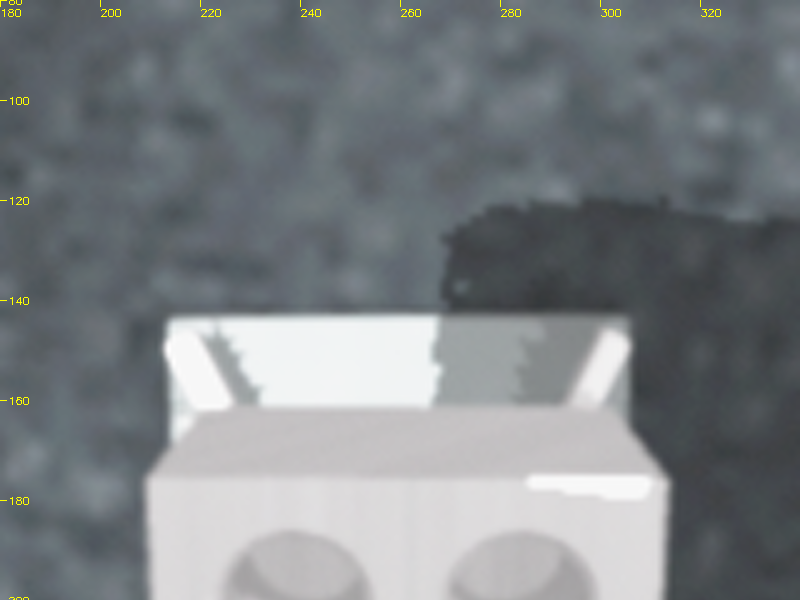

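View: the held block's far top edge spans (147..667) at row 477 and its bottom edge (200..613) at row 408, with the bed end at (167..630) on row 317. It is roughly centred; computing the offset now.

Run:
```python
import pickle
from h import *
c=pickle.load(open("w3.pkl","rb"))
K=lambda x,y:(180+(x+.5)/5-.5,80+(y+.5)/5-.5)
d=np.array([np.cos(np.radians(-82.4)),np.sin(np.radians(-82.4)),0]); n=np.array([-d[1],d[0],0]); A=np.array([.5218,.1142,0])
for nm,a,b,z in [("bed end",(167,317),(630,317),.003),("flare tips",(167,340),(630,340),.017),("block bot",(200,408),(613,408),.079),("block top",(147,477),(667,477),.119)]:
    p,q=wpt(c,*K(*a),z),wpt(c,*K(*b),z); m=(p+q)/2
    print(nm,"w",np.linalg.norm(p-q).round(4),"along",((m-A)@d).round(4),"lat",((m-A)@n).round(4),"ang",np.degrees(np.arctan2(*(q-p)[1::-1])).round(2))
print("fit lat", [((np.array([.5377-.1332*y,y,0])-A)@n).round(4) for y in (0,.05,.1)])
```

```text
bed end w 0.0802 along 0.1626 lat 0.0005 ang -172.54
flare tips w 0.076 along 0.1604 lat 0.0005 ang -172.54
block bot w 0.0507 along 0.16 lat -0.0007 ang -172.51
block top w 0.0503 along 0.1605 lat -0.0007 ang -172.52
fit lat [np.float64(0.0007), np.float64(0.0007), np.float64(0.0007)]
```

Call:
jog_arm:
  deltas:
    - [[-1,0.13,0,-1,0],[-1,0,0,-1.5,0],[-1,0,0,-1.5,0],[-1,0,0,-1.3,0],[-1,0,0,-0.7,0],[-1,0,0,0,0],[-1,0,0,0,0]]

```text
time_s: 7.88
tcp_pos: [0.54, -0.0049, 0.0589]
eef_rot: [-180.0, 0.0, -82.4]
contact_force: [0.1, -0.1, -4.2]
gripper_width: 0.0499
gripper_force: 25.0
```

Call:
jog_arm:
  deltas:
    - [[-1,0,0,-0.4,0],[-1,0,0,-0.4,0],[-1,0,0,-0.4,0],[-1,0,0,-0.25,0],[-1,0,0,0,0],[-1,0,0,0,0]]

```text
time_s: 8.62
tcp_pos: [0.5397, -0.0051, 0.0441]
eef_rot: [-180.0, -0.0, -82.4]
contact_force: [0.1, 0.7, -4.4]
gripper_width: 0.0496
gripper_force: 25.0
```

Call:
jog_arm:
  deltas:
    - [[-1,0,0,-0.15,0],[-1,0,0,-0.05,0],[-1,0,0,0,0],[-1,0,0,0,0]]

```text
time_s: 9.12
tcp_pos: [0.5396, -0.0051, 0.0421]
eef_rot: [-180.0, -0.0, -82.4]
contact_force: [-0.3, -0.3, -4.2]
gripper_width: 0.0495
gripper_force: 25.0
```

Call:
jog_arm:
  deltas:
    - [[-1,0,0,-0.05,0],[-1,0,0,0,0],[-1,0,0,0,0]]

```text
time_s: 9.5
tcp_pos: [0.5397, -0.0051, 0.0416]
eef_rot: [-180.0, 0.0, -82.4]
contact_force: [-0.8, 0.8, -4.1]
gripper_width: 0.0496
gripper_force: 25.0
```

Call:
jog_arm:
  deltas:
    - [[-1,0,0,-0.05,0],[-1,-0.07,0.5,0,0],[-1,-0.07,0.5,0,0],[-1,-0.07,0.5,0,0],[-1,-0.05,0.4,0,0],[-1,-0.03,0.2,0,0],[-1,0,0,0,0],[-1,0,0,0,0]]

```text
time_s: 10.5
tcp_pos: [0.5372, 0.0163, 0.0416]
eef_rot: [-179.9, -0.0, -82.4]
contact_force: [0.0, -3.7, 6.0]
gripper_width: 0.05
gripper_force: 25.0
```

Call:
jog_arm:
  deltas:
    - [[-1,0,0,0.04,0],[-1,0,0,0,0]]

```text
time_s: 10.75
tcp_pos: [0.5371, 0.0164, 0.0416]
eef_rot: [-179.9, 0.0, -82.4]
contact_force: [2.1, -0.9, 2.0]
gripper_width: 0.0497
gripper_force: 25.0
```

Call:
jog_arm:
  deltas:
    - [[-1,-0.04,0.3,0,0],[-1,0,0,0,0],[-1,0,0,0,0]]

```text
time_s: 11.12
tcp_pos: [0.5364, 0.0191, 0.0416]
eef_rot: [-180.0, 0.0, -82.4]
contact_force: [-0.4, -1.5, 4.5]
gripper_width: 0.05
gripper_force: 25.0
```

Call:
jog_arm:
  deltas:
    - [[-1,0,0,0.04,0],[-1,-0.013,0.1,0,0],[-1,0,0,0,0],[-1,0,0,0,0]]

```text
time_s: 11.62
tcp_pos: [0.5359, 0.0199, 0.0416]
eef_rot: [180.0, 0.0, -82.4]
contact_force: [0.6, -1.4, -1.9]
gripper_width: 0.0499
gripper_force: 25.0
```

Call:
jog_arm:
  deltas:
    - [[-1,-0.013,0.1,0,0],[-1,0,0,0,0],[-1,0,0,0,0]]

```text
time_s: 12.0
tcp_pos: [0.5356, 0.0209, 0.0416]
eef_rot: [180.0, 0.0, -82.4]
contact_force: [0.5, -0.8, -2.6]
gripper_width: 0.0497
gripper_force: 25.0
```

Call:
jog_arm:
  deltas:
    - [[-1,-0.013,0.1,0,0],[-1,0,0,0,0],[-1,0,0,0,0]]

```text
time_s: 12.38
tcp_pos: [0.5357, 0.022, 0.0417]
eef_rot: [180.0, 0.0, -82.4]
contact_force: [0.1, 0.6, -4.8]
gripper_width: 0.0498
gripper_force: 25.0
```

Call:
jog_arm:
  deltas:
    - [[-1,-0.013,0.1,0,0],[-1,0,0,0,0],[-1,0,0,0,0]]

```text
time_s: 12.75
tcp_pos: [0.5357, 0.0228, 0.0418]
eef_rot: [180.0, -0.0, -82.4]
contact_force: [-0.9, -1.7, -5.3]
gripper_width: 0.0497
gripper_force: 25.0
```

Call:
jog_arm:
  deltas:
    - [[-1,0,0,0,0]]

```text
time_s: 12.88
tcp_pos: [0.5357, 0.0228, 0.0418]
eef_rot: [180.0, -0.0, -82.4]
contact_force: [0.5, -1.2, -5.1]
gripper_width: 0.0499
gripper_force: 25.0
```

Call:
jog_arm:
  deltas:
    - [[-1,-0.013,0.1,0,0],[-1,0,0,0,0],[-1,0,0,0,0]]

```text
time_s: 13.25
tcp_pos: [0.5355, 0.0239, 0.0418]
eef_rot: [180.0, -0.0, -82.4]
contact_force: [1.0, -2.1, -5.6]
gripper_width: 0.0502
gripper_force: 25.0
```

Call:
jog_arm:
  deltas:
    - [[-1,0,0,0,0]]

```text
time_s: 13.38
tcp_pos: [0.5355, 0.0239, 0.0418]
eef_rot: [180.0, -0.0, -82.4]
contact_force: [-1.3, -2.7, -5.2]
gripper_width: 0.0498
gripper_force: 25.0
```

Call:
jog_arm:
  deltas:
    - [[-1,0,0,-0.03,0],[-1,0,0,0,0],[0.6,0,0,0,0],[0.6,0,0,0,0],[0.6,0,0,0,0],[0.6,0,0,2,0],[0.6,0,0,4,0],[0.6,0,0,5,0]]

```text
time_s: 14.38
tcp_pos: [0.5351, 0.0238, 0.1521]
eef_rot: [179.9, -0.0, -82.4]
contact_force: [1.4, -0.1, 0.3]
gripper_width: 0.0703
gripper_force: 0.0
```

Call:
jog_arm:
  deltas:
    - [[0.6,0.4,-3,5,0],[0.6,0.4,-3,4,0],[0.6,0,0,0,0],[0.6,0,0,0,0]]

```text
time_s: 14.88
tcp_pos: [0.5433, -0.0361, 0.2413]
eef_rot: [180.0, 0.0, -82.5]
contact_force: [-0.3, 0.2, 0.0]
gripper_width: 0.0702
gripper_force: 0.0
```

Run:
```python
from plant import r
import cv2,pickle
from h import *
s=r.get_state(); c=r.camera_info("wrist"); im=r.capture("wrist"); cv2.imwrite("w4_raw.png",im); pickle.dump(c,open("w4.pkl","wb"))
print(s['tcp_pos'],s['eef_rot'],s['contact_force'],wproj(c,(.5216,.1145,.05)))
t=r.capture("top"); cv2.imwrite("t4_raw.png",t)
o=np.hstack([crop(im,200,100,130,200,3,20),crop(t,155,160,100,150,4)[:600]]); print(o.shape); cv2.imwrite("pics/w4.png",o)
```

```text
[ 0.54326021 -0.03607317  0.24125498] [ 1.79994856e+02  2.94560935e-02 -8.24805529e+01] [-0.27161274  0.21058741  0.03924777] [261.86004948 284.66235396]
(600, 790, 3)
```

View pics/w4.png

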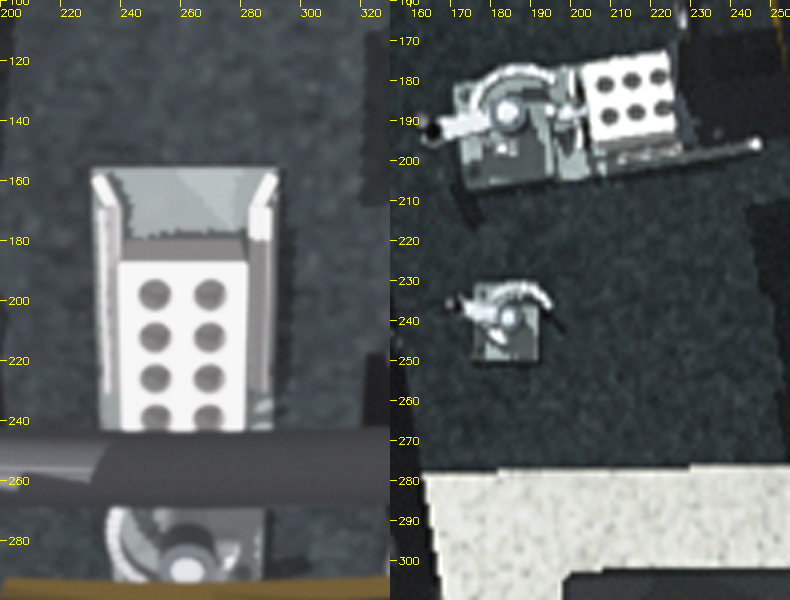

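The block sits in the lane with its pin at the hook mouth (right view, about raw (197,188)); the peg is at raw (165.5,193). Next I'll go over the peg for a close fix.

Call:
jog_arm:
  deltas:
    - [[0,-0.7,4,0,0],[0,-0.7,4,0,0],[0,-0.7,4,0,0],[0,-0.7,4,0,0],[0,-0.8,3.6,0,0],[0,0,0,0,0],[0,0,0,0,0]]

```text
time_s: 15.85
tcp_pos: [0.5071, 0.1601, 0.2407]
eef_rot: [179.9, -0.0, -82.4]
contact_force: [0.8, -0.0, 0.3]
gripper_width: 0.0433
gripper_force: 0.0
```

Run:
```python
from plant import r
import cv2,pickle
from h import *
s=r.get_state(); c=r.camera_info("wrist"); im=r.capture("wrist"); cv2.imwrite("w5_raw.png",im); pickle.dump(c,open("w5.pkl","wb"))
print(s['tcp_pos'],s['eef_rot'],s['contact_force'],wproj(c,(.5216,.1145,.05)),wproj(c,(.506,.160,.092)))
cv2.imwrite("pics/w5.png",crop(im,200,80,130,120,5,10))
```

```text
[0.50714136 0.16012311 0.24069495] [ 1.79911896e+02 -4.88471566e-02 -8.23608264e+01] [ 0.77195855 -0.04745291  0.2717591 ] [252.72703517 129.96145273] [261.3806472  180.30426883]
```

View pics/w5.png

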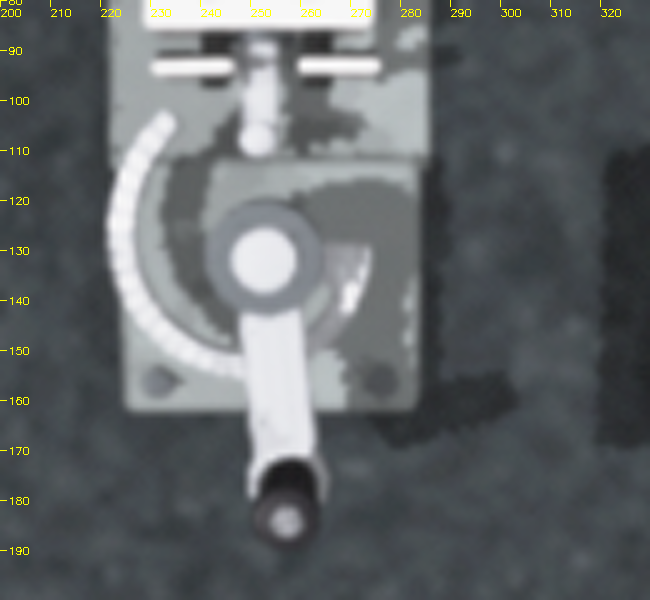

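Close view: the cam hub is at crop (264,260), the crank's black peg top at (287,521), the pin at (257,140) inside the hook's mouth, and the hook tip at (167,122).

Run:
```python
import pickle
from h import *
c=pickle.load(open("w5.pkl","rb"))
K=lambda x,y:(200+(x+.5)/5-.5,80+(y+.5)/5-.5)
A=np.array([.5218,.1142,0])
def s(n,q,z):
    p=wpt(c,*K(*q),z); v=(p-A)[:2]; print(n,z,p.round(4),"r",np.linalg.norm(v).round(4),"rel",np.round((np.arctan2(v[1],v[0])+np.radians(82.4)),3))
for z in(.09,.093,.1): s("peg",(287,521),z)
for z in (.058,.065,.07): s("hub",(264,260),z)
s("pin",(257,140),.041); s("tip",(167,122),.04); s("walltop mid",(265,66),.042)
```

```text
peg 0.09 [0.5098 0.1647 0.09  ] r 0.0519 rel 3.242
peg 0.093 [0.5099 0.1639 0.093 ] r 0.0511 rel 3.244
peg 0.1 [0.5101 0.1621 0.1   ] r 0.0493 rel 3.249
hub 0.058 [0.5216 0.1157 0.058 ] r 0.0015 rel 3.14
hub 0.065 [0.5215 0.1152 0.065 ] r 0.001 rel 3.319
hub 0.07 [0.5214 0.1148 0.07  ] r 0.0007 rel 3.611
pin 0.041 [0.527  0.0901 0.041 ] r 0.0247 rel 0.079
tip 0.04 [0.5478 0.0884 0.04  ] r 0.0366 rel 0.658
walltop mid 0.042 [0.5274 0.0731 0.042 ] r 0.0415 rel 0.002
```

Call:
jog_arm:
  deltas:
    - [[0,0.3,0.35,-3,0],[0,0,0,-4,0],[0,0,0,-4,0],[0,0,0,-3,0],[0,0,0,-1.75,0],[0,0,0,0,0],[0,0,0,0,0]]

```text
time_s: 16.77
tcp_pos: [0.5112, 0.1632, 0.0847]
eef_rot: [-180.0, 0.0, -82.5]
contact_force: [-0.1, 0.9, 0.3]
gripper_width: 0.0437
gripper_force: 0.0
```

Call:
jog_arm:
  deltas:
    - [[-1,0,0,0,0],[-1,0,0,0,0],[-1,0,0,0,0],[-1,0,0,0,0],[-1,0,0,0,0]]
  force: 20

```text
time_s: 17.4
tcp_pos: [0.5107, 0.1635, 0.0843]
eef_rot: [-180.0, 0.0, -82.4]
contact_force: [-0.1, 1.7, 3.0]
gripper_width: 0.0136
gripper_force: 20.0
```

```bash
cat > feel.py <<'E'
from h import *
A=np.array([.5216,.1148]); 
def peg(c,R=.05):
    t=np.radians(-82.4)+2.94-c; return A+R*np.array([np.cos(t),np.sin(t)])
def now(s):
    v=s['tcp_pos'][:2]-A; t=np.arctan2(v[1],v[0]); cam=(2.94+np.radians(-82.4)-t+1)%(2*np.pi)-1
    tg=np.array([np.sin(t),-np.cos(t)]); f=np.array(s['contact_force'][:2])
    return round(cam,3),round(np.linalg.norm(v)*1e3,1),"push",round(-f@tg,1),"rad",round(f@v/np.linalg.norm(v),1)
def table(c0,c1,step,R=.05):
    cs=np.arange(c0,c1+1e-6,step); P=np.array([peg(c,R) for c in cs])
    for c,d in zip(cs[1:],np.diff(P,axis=0)*100): print(round(c,2),d.round(2).tolist())
E
python3 - <<'E'
from feel import *; from plant import r
print(now(r.get_state())); table(-.3,2.1,.12)
E
```

```text
(np.float64(-0.29), np.float64(50.0), 'push', np.float64(-0.3), 'rad', np.float64(1.7))
-0.18 [0.59, 0.1]
-0.06 [0.6, 0.03]
0.06 [0.6, -0.04]
0.18 [0.59, -0.11]
0.3 [0.57, -0.18]
0.42 [0.55, -0.25]
0.54 [0.51, -0.31]
0.66 [0.47, -0.37]
0.78 [0.42, -0.43]
0.9 [0.37, -0.47]
1.02 [0.31, -0.51]
1.14 [0.25, -0.55]
1.26 [0.18, -0.57]
1.38 [0.11, -0.59]
1.5 [0.04, -0.6]
1.62 [-0.03, -0.6]
1.74 [-0.11, -0.59]
1.86 [-0.18, -0.57]
1.98 [-0.24, -0.55]
2.1 [-0.31, -0.51]
```

Call:
jog_arm:
  deltas:
    - [[-1,0.59,0.1,0,0],[-1,0.6,0.03,0,0],[-1,0.6,-0.04,0,0],[-1,0.59,-0.11,0,0],[-1,0,0,0,0]]

```text
time_s: 18.02
tcp_pos: [0.5355, 0.1629, 0.0842]
eef_rot: [-180.0, -0.0, -82.4]
contact_force: [-0.0, -2.2, 4.8]
gripper_width: 0.0138
gripper_force: 20.0
```

Call:
jog_arm:
  deltas:
    - [[-1,0.57,-0.18,0,0],[-1,0.55,-0.25,0,0],[-1,0.51,-0.31,0,0],[-1,0.47,-0.37,0,0],[-1,0,0,0,0]]

```text
time_s: 18.65
tcp_pos: [0.556, 0.1514, 0.0842]
eef_rot: [180.0, -0.0, -82.5]
contact_force: [-1.1, -2.0, 6.4]
gripper_width: 0.0133
gripper_force: 20.0
```

```bash
python3 -c "
from feel import *; from plant import r
s=r.get_state();print(now(s),s['contact_force'])"
```

```text
(np.float64(0.685), np.float64(50.2), 'push', np.float64(-0.6), 'rad', np.float64(-2.3)) [-1.12583491 -2.03015761  6.35672311]
```

Call:
jog_arm:
  deltas:
    - [[-1,0.42,-0.43,0.06,0],[-1,0.37,-0.47,0,0],[-1,0.31,-0.51,0,0],[-1,0,0,0,0]]

```text
time_s: 19.15
tcp_pos: [0.5665, 0.1373, 0.0844]
eef_rot: [180.0, -0.0, -82.5]
contact_force: [-2.2, -1.2, 1.5]
gripper_width: 0.0134
gripper_force: 20.0
```

```bash
python3 -c "
from feel import *; from plant import r
s=r.get_state();print(now(s),s['contact_force'])"
```

```text
(np.float64(1.038), np.float64(50.2), 'push', np.float64(-0.1), 'rad', np.float64(-2.5)) [-2.2010537  -1.20671471  1.50465244]
```

Call:
jog_arm:
  deltas:
    - [[-1,0.25,-0.55,0,0],[-1,0.18,-0.57,0,0],[-1,0.11,-0.59,0,0],[-1,0,0,0,0]]

```text
time_s: 19.65
tcp_pos: [0.5715, 0.1202, 0.0844]
eef_rot: [180.0, -0.0, -82.5]
contact_force: [-2.6, -0.9, -2.1]
gripper_width: 0.0135
gripper_force: 20.0
```

```bash
python3 -c "
from feel import *; from plant import r
s=r.get_state();print(now(s),s['contact_force'])"
```

```text
(np.float64(1.394), np.float64(50.2), 'push', np.float64(-0.6), 'rad', np.float64(-2.7)) [-2.64163395 -0.90837846 -2.10865202]
```

Call:
jog_arm:
  deltas:
    - [[-1,0.04,-0.6,0,0],[-1,-0.03,-0.6,0,0]]

```text
time_s: 19.9
tcp_pos: [0.5716, 0.1091, 0.0844]
eef_rot: [180.0, 0.0, -82.4]
contact_force: [-5.5, 2.7, -1.8]
gripper_width: 0.0136
gripper_force: 20.0
```

```bash
python3 -c "
from feel import *; from plant import r
s=r.get_state();print(now(s),s['contact_force'])"
```

```text
(np.float64(1.616), np.float64(50.3), 'push', np.float64(2.0), 'rad', np.float64(-5.7)) [-5.47819767  2.66529194 -1.83422773]
```

Call:
jog_arm:
  deltas:
    - [[-1,-0.11,-0.59,0,0],[-1,-0.18,-0.57,0,0]]

```text
time_s: 20.15
tcp_pos: [0.569, 0.0979, 0.0844]
eef_rot: [-180.0, 0.1, -82.4]
contact_force: [-3.6, 6.7, -2.7]
gripper_width: 0.0136
gripper_force: 20.0
```

```bash
python3 -c "
from feel import *; from plant import r
s=r.get_state();print(now(s),s['contact_force']); table(1.86,3.36,.06)"
```

```text
(np.float64(1.844), np.float64(50.4), 'push', np.float64(5.1), 'rad', np.float64(-5.7)) [-3.64288776  6.70845687 -2.70396129]
1.92 [-0.11, -0.28]
1.98 [-0.13, -0.27]
2.04 [-0.15, -0.26]
2.1 [-0.16, -0.25]
2.16 [-0.18, -0.24]
2.22 [-0.19, -0.23]
2.28 [-0.2, -0.22]
2.34 [-0.22, -0.21]
2.4 [-0.23, -0.19]
2.46 [-0.24, -0.18]
2.52 [-0.25, -0.17]
2.58 [-0.26, -0.15]
2.64 [-0.27, -0.13]
2.7 [-0.28, -0.12]
2.76 [-0.28, -0.1]
2.82 [-0.29, -0.08]
2.88 [-0.29, -0.07]
2.94 [-0.3, -0.05]
3.0 [-0.3, -0.03]
3.06 [-0.3, -0.01]
3.12 [-0.3, 0.01]
3.18 [-0.3, 0.02]
3.24 [-0.3, 0.04]
3.3 [-0.29, 0.06]
3.36 [-0.29, 0.08]
```

Call:
jog_arm:
  deltas:
    - [[-1,-0.05,0.02,0,0],[-1,0,0,0,0]]

```text
time_s: 20.4
tcp_pos: [0.5687, 0.0974, 0.0845]
eef_rot: [-180.0, -0.0, -82.4]
contact_force: [-0.3, 0.9, -5.8]
gripper_width: 0.0131
gripper_force: 20.0
```

```bash
cat > f.sh <<'E'
python3 -c "
from feel import *; from plant import r
s=r.get_state();print(now(s),s['contact_force'].round(1))"
E
sh f.sh
```

```text
(np.float64(1.856), np.float64(50.2), 'push', np.float64(0.7), 'rad', np.float64(-0.6)) [-0.3  0.9 -5.8]
```

Call:
jog_arm:
  deltas:
    - [[-1,-0.11,-0.28,0,0],[-1,-0.13,-0.27,0,0]]

```text
time_s: 20.65
tcp_pos: [0.5665, 0.0925, 0.0845]
eef_rot: [-179.9, 0.0, -82.4]
contact_force: [0.8, 4.4, -9.5]
gripper_width: 0.013
gripper_force: 20.0
```

```bash
sh f.sh
```

```text
(np.float64(1.963), np.float64(50.2), 'push', np.float64(4.3), 'rad', np.float64(-1.2)) [ 0.8  4.4 -9.5]
```

Call:
jog_arm:
  deltas:
    - [[-1,-0.15,-0.26,0,0],[-1,-0.16,-0.25,0,0]]

```text
time_s: 20.9
tcp_pos: [0.5633, 0.0869, 0.0846]
eef_rot: [-180.0, 0.0, -82.4]
contact_force: [2.1, 4.0, -10.0]
gripper_width: 0.0132
gripper_force: 20.0
```

```bash
sh f.sh
```

```text
(np.float64(2.092), np.float64(50.2), 'push', np.float64(4.5), 'rad', np.float64(-0.5)) [  2.1   4.  -10. ]
```

Call:
jog_arm:
  deltas:
    - [[-1,-0.18,-0.24,-0.06,0],[-1,-0.19,-0.23,0,0]]

```text
time_s: 21.15
tcp_pos: [0.5598, 0.0822, 0.0845]
eef_rot: [-179.9, 0.0, -82.4]
contact_force: [2.4, 3.9, -5.8]
gripper_width: 0.0135
gripper_force: 20.0
```

```bash
sh f.sh
```

```text
(np.float64(2.208), np.float64(50.2), 'push', np.float64(4.6), 'rad', np.float64(-0.7)) [ 2.4  3.9 -5.8]
```

Call:
jog_arm:
  deltas:
    - [[-1,-0.2,-0.22,0,0],[-1,-0.22,-0.21,0,0]]

```text
time_s: 21.4
tcp_pos: [0.5559, 0.0782, 0.0845]
eef_rot: [-179.9, 0.0, -82.4]
contact_force: [3.7, 4.6, -7.6]
gripper_width: 0.0133
gripper_force: 20.0
```

```bash
sh f.sh
```

```text
(np.float64(2.319), np.float64(50.2), 'push', np.float64(5.9), 'rad', np.float64(-0.8)) [ 3.7  4.6 -7.6]
```

Call:
jog_arm:
  deltas:
    - [[-1,-0.23,-0.19,0,0],[-1,0,0,0,0]]

```text
time_s: 21.65
tcp_pos: [0.5533, 0.0759, 0.0845]
eef_rot: [-179.9, 0.0, -82.4]
contact_force: [3.8, 2.3, -5.7]
gripper_width: 0.0132
gripper_force: 20.0
```

```bash
sh f.sh
```

```text
(np.float64(2.389), np.float64(50.1), 'push', np.float64(4.4), 'rad', np.float64(0.6)) [ 3.8  2.3 -5.7]
```

Call:
jog_arm:
  deltas:
    - [[-1,-0.24,-0.18,0,0],[-1,0,0,0,0]]

```text
time_s: 21.9
tcp_pos: [0.5511, 0.0743, 0.0845]
eef_rot: [-179.9, 0.0, -82.4]
contact_force: [3.9, 3.4, -7.0]
gripper_width: 0.0133
gripper_force: 20.0
```

```bash
sh f.sh
```

```text
(np.float64(2.443), np.float64(50.1), 'push', np.float64(5.2), 'rad', np.float64(-0.4)) [ 3.9  3.4 -7. ]
```

Call:
jog_arm:
  deltas:
    - [[-1,-0.25,-0.17,0,0],[-1,0,0,0,0]]

```text
time_s: 22.15
tcp_pos: [0.549, 0.0728, 0.0845]
eef_rot: [-179.9, 0.0, -82.4]
contact_force: [6.3, 3.8, -7.6]
gripper_width: 0.0132
gripper_force: 20.0
```

```bash
sh f.sh
```

```text
(np.float64(2.495), np.float64(50.1), 'push', np.float64(7.3), 'rad', np.float64(0.2)) [ 6.3  3.8 -7.6]
```

Call:
jog_arm:
  deltas:
    - [[-1,-0.26,-0.15,0,0],[-1,0,0,0,0]]

```text
time_s: 22.4
tcp_pos: [0.5467, 0.0714, 0.0845]
eef_rot: [-179.8, 0.0, -82.4]
contact_force: [6.2, 2.6, -8.1]
gripper_width: 0.0136
gripper_force: 20.0
```

```bash
sh f.sh
```

```text
(np.float64(2.549), np.float64(50.1), 'push', np.float64(6.7), 'rad', np.float64(0.9)) [ 6.2  2.6 -8.1]
```

```bash
cat > f.sh <<'E'
python3 -c "
from feel import *; from plant import r
L=[];C=[]
for i in range(5):
    s=r.get_state();n=now(s);L.append(n[3]);C.append(n[0]);r.capture('wrist')
print(np.mean(C).round(3),n[1],'push',L,np.mean(L).round(2),s['contact_force'].round(1))"
E
sh f.sh
```

```text
2.55 50.2 push [np.float64(6.7), np.float64(8.0), np.float64(7.3), np.float64(7.2), np.float64(6.8)] 7.2 [ 6.2  2.8 -7.9]
```

Call:
jog_arm:
  deltas:
    - [[-1,-0.13,-0.07,0,0],[-1,0,0,0,0]]

```text
time_s: 22.9
tcp_pos: [0.5458, 0.0709, 0.0845]
eef_rot: [-179.8, 0.0, -82.4]
contact_force: [8.5, 3.7, -9.4]
gripper_width: 0.0135
gripper_force: 20.0
```

```bash
sh f.sh
```

```text
2.568 50.1 push [np.float64(9.3), np.float64(8.6), np.float64(7.7), np.float64(9.1), np.float64(8.5)] 8.64 [ 8.   3.1 -9.5]
```

Call:
jog_arm:
  deltas:
    - [[-1,-0.14,-0.07,0,0],[-1,0,0,0,0]]

```text
time_s: 23.4
tcp_pos: [0.5448, 0.0704, 0.0846]
eef_rot: [-179.8, 0.0, -82.4]
contact_force: [8.6, 4.9, -11.1]
gripper_width: 0.0137
gripper_force: 20.0
```

```bash
sh f.sh
```

```text
2.592 50.1 push [np.float64(10.0), np.float64(10.2), np.float64(9.8), np.float64(9.3), np.float64(9.7)] 9.8 [  9.2   3.3 -10. ]
```

Call:
jog_arm:
  deltas:
    - [[-1,-0.09,-0.04,0,0],[-1,0,0,0,0]]

```text
time_s: 23.9
tcp_pos: [0.5441, 0.07, 0.0846]
eef_rot: [-179.7, 0.0, -82.4]
contact_force: [10.0, 4.2, -11.4]
gripper_width: 0.0137
gripper_force: 20.0
```

```bash
sh f.sh
```

```text
2.609 50.1 push [np.float64(10.8), np.float64(10.7), np.float64(9.6), np.float64(9.6), np.float64(10.2)] 10.18 [  9.3   4.1 -10.4]
```

Call:
jog_arm:
  deltas:
    - [[-1,-0.05,-0.02,0,0],[-1,0,0,0,0]]

```text
time_s: 24.4
tcp_pos: [0.5437, 0.0698, 0.0846]
eef_rot: [-179.7, 0.0, -82.4]
contact_force: [10.1, 5.3, -11.2]
gripper_width: 0.0136
gripper_force: 20.0
```

```bash
sh f.sh
```

```text
2.616 50.1 push [np.float64(11.4), np.float64(11.4), np.float64(10.7), np.float64(10.6), np.float64(11.4)] 11.1 [ 10.4   4.6 -12.2]
```

Call:
jog_arm:
  deltas:
    - [[-1,0.12,0.06,0,0],[-1,0,0,0,0]]

```text
time_s: 24.9
tcp_pos: [0.544, 0.07, 0.0845]
eef_rot: [-179.8, 0.0, -82.4]
contact_force: [7.2, 2.2, -9.3]
gripper_width: 0.0132
gripper_force: 20.0
```

```bash
sh f.sh
```

```text
2.61 50.1 push [np.float64(7.4), np.float64(8.7), np.float64(8.4), np.float64(7.9), np.float64(7.4)] 7.96 [ 6.7  3.3 -8.1]
```

Call:
jog_arm:
  deltas:
    - [[-1,0.13,0.06,0,0],[-1,0,0,0,0]]

```text
time_s: 25.4
tcp_pos: [0.5444, 0.0702, 0.0845]
eef_rot: [-179.9, -0.0, -82.4]
contact_force: [4.8, 1.6, -6.0]
gripper_width: 0.0133
gripper_force: 20.0
```

```bash
sh f.sh
```

```text
2.6 50.1 push [np.float64(5.0), np.float64(4.5), np.float64(5.4), np.float64(5.5), np.float64(5.6)] 5.2 [ 5.3  2.1 -5.1]
```

Call:
jog_arm:
  deltas:
    - [[-0.2,0,0,0,0],[-0.2,0,0,0,0],[-0.2,0,0,0,0],[-0.2,0,0,0,0],[-0.2,0,0,2,0],[-0.2,0,0,4,0],[-0.2,0,0,5,0],[-0.2,0,0,5,0]]

```text
time_s: 26.65
tcp_pos: [0.5433, 0.07, 0.2456]
eef_rot: [180.0, -0.0, -82.4]
contact_force: [1.0, 0.6, -0.0]
gripper_width: 0.0353
gripper_force: 0.0
```

Call:
jog_arm:
  deltas:
    - [[-0.2,-0.6,-4,0,0],[-0.2,-0.6,-4,0,0],[-0.2,0,0,0,0],[-0.2,0,0,0,0]]

```text
time_s: 27.15
tcp_pos: [0.5317, -0.0099, 0.2441]
eef_rot: [-180.0, 0.0, -82.5]
contact_force: [-0.1, 1.1, 1.0]
gripper_width: 0.0353
gripper_force: 0.0
```

Run:
```python
from plant import r
import cv2,pickle
from h import *
s=r.get_state(); c=r.camera_info("wrist"); im=r.capture("wrist"); cv2.imwrite("w6_raw.png",im); pickle.dump(c,open("w6.pkl","wb"))
t=r.capture("top"); sd=r.capture("side")
print(s['tcp_pos'],s['contact_force'],wproj(c,(.5216,.1145,.05)))
o=np.hstack([crop(im,180,90,170,190,2,20),cv2.copyMakeBorder(crop(t,155,150,110,95,4),0,0,0,0,0)]); print(o.shape); cv2.imwrite("pics/w6.png",o)
```

```text
[ 0.53167617 -0.0098676   0.24410916] [-0.14981794  1.12018308  1.01293609] [255.65621692 265.96304297]
(380, 780, 3)
```

View pics/w6.png

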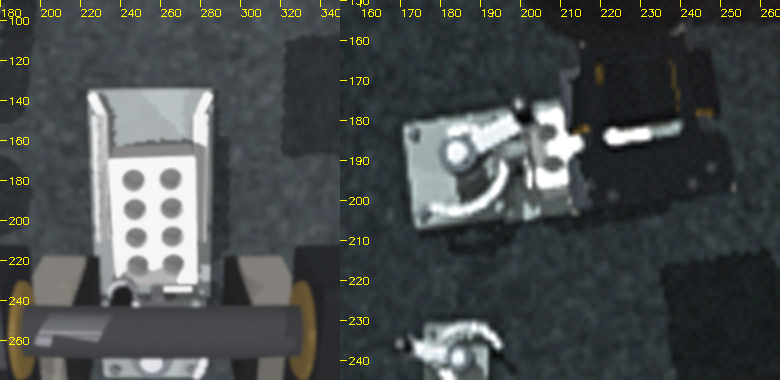

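The crank now lies over the bolt side, with the peg at wrist raw (240,236); the hook is wound round the pin and the block is up against the wall. I'll check the peg angle and seating numerically.

Run:
```python
import pickle
from feel import *
c=pickle.load(open("w6.pkl","rb"))
p=wpt(c,240.5,236,.092); v=p[:2]-A; print(p,np.linalg.norm(v),"cam",2.94-(np.arctan2(v[1],v[0])+np.radians(82.4)))
d=np.array([np.cos(np.radians(-82.4)),np.sin(np.radians(-82.4))])
q=wpt(c,180+(153/2),90+157/2,.043); print("block far edge along",(q[:2]-A)@d,"-> origin",(q[:2]-A)@d-.04)
```

```text
[0.54483145 0.05507667 0.092     ] 0.06408257112743669 cam 2.701670724609119
block far edge along 0.12600091014645157 -> origin 0.08600091014645156
```

Run:
```python
from feel import *
from plant import r
p=pt(r.camera_info("top"),199.6,175.6,.092); v=p[:2]-A; cam=2.94-(np.arctan2(v[1],v[0])+np.radians(82.4)); print(p,np.linalg.norm(v),cam)
if abs(cam-2.6)<.2: print(r.close_job())
```

```text
[0.5450489  0.07027624 0.092     ] 0.05032113608896384 2.5878972665920283
the job is handed in; nothing more can be done
None
```

The block is in the lane against the gasket and the cam is drawn up snug: I stopped at about 2.6 rad with a push of roughly 11 N at the peg, let go, and handed the job in at about 27 s of the 67 s allowed, without touching any of the bystanders.

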